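# Change round three products packed in cartons of the wrong height

## Robot

A 7-joint arm with a two-finger parallel gripper is mounted at the origin on the work surface. World frame = base frame: x ahead of the robot, y to its left, z up, the work surface at z = 0. Lengths are in mm, angles in rad, forces in N, time in s.
With the tool pointing down it reaches from about 350 to 900 mm from the base axis. Payload 8.1 kg.
Tool frame: the origin (TCP) lies at the very end of the fingers, on their centre line; the grasp point (between the pads) lies 19 mm behind it; x points along the fingers, y is the direction in which the jaws open and shut, and the axes are right-handed (so a half turn about x gives the same grasp; the last joint's range is limited). The gripper opens to 85 mm and grips with 20 to 120 N. Pads are 22 mm wide; open, the fingers measure 114 mm over their backs; the gripper's body (76 mm by 85 mm) begins 54 mm behind the grasp point. The pads swing forward as they close: fully open they stand 13 mm farther back than shut.
Start: joints at [-1.292, 0.434, 0.025, 1.573, -0.012, 1.134, -0.075], TCP at [232.897, 580, 231.323] pointing down, gripper open.
Joint ranges: [-2.62, 2.62], [-0.44, 2.09], [-1.27, 1.32], [0.08, 2.57], [-1.32, 4.46], [0.12, 2], [-2.74, 2.74]. Speed limits (rad/s): [2.22, 2.22, 3.01, 3.01, 3.14, 3.14, 3.14].

## Interface

Orientations are given as a 3x3 rotation matrix whose columns are the frame's x, y, z axes.
In Python, from workcell import manip, viewer, close_job gives the robot as it stands.
- The arm moves only by the shell command python3 -m creep 'ROWS'. ROWS is JSON, a list of rows, each a list of 7 numbers: the turn, a rotation vector about the tool's x, y, z in rad, then the shift along the tool's x, y, z in mm, then the opening in per cent of the stroke, from 0 (shut) to 100 (fully open). In form: [[wx, wy, wz, x, y, z, grip], ...]. A call has 1 to 10 rows; each row shifts and turns the commanded pose from where the row before left it, along the tool's axes as they then stand; what a row does not reach is not made up. A row lasts 1/10 s, in which the tool goes at most 50 mm and 8.59 degrees, less where a joint would pass 70% of its speed; a pose out of reach is approached as far as the arm can. A call with a gripper value outside its range is refused whole. The fingers move at their own pace and stop on an object; the grip force is fixed at half the most. Time passes only in rows, so rows that do not move let the fingers close. It gives the time, the measured TCP pose, the force and the opening at its end, in the units of the state.
- manip.read_state(): the state, without advancing time (a new reading comes with each control period).
- viewer.get_image(name): name is "scene" or "top" or "wrist"; returns (picture, depth): 420x560x3 uint8, red, green, blue; 420x560 float32, mm along the optical axis (not along the pixel's ray), 0 where there is no reading.
- viewer.camera_info(name): a dict with "vfov" (degrees; the focal length in pixels is half the picture's height over the tangent of half this angle, whatever the lens; pixels are square), "cx", "cy" (the principal point, pixels), "D" ([k1, k2, p1, p2, k3] as OpenCV has them; the pictures are not rectified), "origin" and "attitude" of the camera in the world. Camera axes: x right, y up, looking along -z (the intrinsics and any distortion apply to the point x, -y, -z); pixel columns grow to the right and rows downward; lengths in mm; the calibration is good to about 2 mm. A picture is of the moment at which its call begins: read the wrist's pose just before it. camera_info takes no time and is no camera call; for the wrist camera it gives the pose at the moment of the call.
- close_job(): hands the job in, once; it reports no verdict.
The state is a dict: "clock": time; "qpos": joint angles; "dq": joint speeds; "joint_torque": joint torques, N m; "tool_pos": TCP position; "eef_rot": TCP orientation; "contact_force": force on the tool from outside, world axes, zero at the start; "moment": the same for the moment, N m; "width": finger opening in mm.
Only numpy, scipy, OpenCV 4.12 (cv2) and the standard library are available. Lean on these libraries where they do the work, as an engineer would, in place of code of your own. Each camera call takes 0.05 s, during which the arm holds its last target.

## Task

The cream jar, the capsule bottle and the tall dropper bottle have each been put in the wrong carton: change them round (there is bare bench to stand one on meanwhile) so that the jar is in the lowest carton, the capsule bottle in the middle-height one and the dropper bottle in the tallest. Each must stand upright on the carton's floor, in the middle, ready for padding and the lid. Set them down gently, without dropping them or knocking them over, leave the cartons where they stand, and do not disturb the tape dispenser, marker or cutter.

Things in the scene. Friction and masses are not known exactly. Their poses are not given: they have to be found in the camera images.
- bench: Steel-topped packing bench, fixed, top at z = 0. From x = 0.38 to 0.74 m and 0.46 m to either side (y) it carries only the things listed here; the rest of that steel is bare and a product may stand on it meanwhile. Fixed equipment, at most 210 mm high, stands beyond x = 0.75 m and beyond 0.48 m to either side.
- cream_jar_center (a point): Short cream jar: a plain upright cylinder 54 mm in diameter and 48 mm high, white with a black screw lid of the same diameter. Loose, 0.11 to 0.23 kg. The point is its centre, 24 mm above its underside; z is its upright axis. At the start it stands in the middle-height carton, its top 32 mm below the rim: grip it high.
- pill_bottle_center (a point): Stout white capsule bottle: 46 mm in diameter up to 58 mm above its underside, then a 41 mm ribbed cap; 74 mm high in all. Loose, 0.08 to 0.17 kg. The point is its centre, 37 mm above its underside; z is its upright axis. At the start it stands in the tallest carton, its top 26 mm below the rim: grip it high, so that the gripper stays clear of the walls.
- dropper_bottle_center (a point): Tall black glass dropper bottle: 46 mm in diameter up to 60 mm above its underside, then a shoulder, a 23 mm cap and a rubber bulb; 94 mm high in all. Loose, 0.13 to 0.25 kg. The point is its centre, 47 mm above its underside (on the straight part); z is its upright axis. At the start it stands in the lowest carton and rises well above its rim.
- carton_low: Open brown carton base, no lid, the lowest of three with the same footprint. Outside 135 mm (its x) by 185 mm (its y, the long way), board 4 mm thick: 127 x 177 mm inside; rim 58 mm and floor's upper face 4 mm above the bench. Loose, about 105 g. Origin at the centre of its underside, z up. The right carton for the cream jar, its top 6 mm under the rim.
- carton_mid: Open brown carton base, no lid, the middle one in height of three with the same footprint. Outside 135 mm (its x) by 185 mm (its y, the long way), board 4 mm thick: 127 x 177 mm inside; rim 84 mm and floor's upper face 4 mm above the bench. Loose, about 120 g. Origin at the centre of its underside, z up. The right carton for the capsule bottle, its top 6 mm under the rim.
- carton_tall: Open brown carton base, no lid, the tallest of three with the same footprint. Outside 135 mm (its x) by 185 mm (its y, the long way), board 4 mm thick: 127 x 177 mm inside; rim 104 mm and floor's upper face 4 mm above the bench. Loose, about 130 g. Origin at the centre of its underside, z up. The right carton for the dropper bottle, its top 6 mm under the rim.
- tape_gun: Bystander: hand tape dispenser lying on its side, loose, 0.45 kg, with a tan tape roll 92 mm in diameter and a red handle. It fills about x -60 to +75 mm, y -105 to +87 mm about its origin (its own axes) and is 54 mm high; the origin is on the bench beside the roll's centre.
- marker: Bystander: white and black marker pen lying on the bench along its x, 122 mm long, 14 mm thick, loose, 20 g. Origin on the bench under its middle.
- cutter: Bystander: yellow box cutter lying on the bench along its x, 155 mm long, 24 mm wide, 19 mm high, loose, 90 g. Origin on the bench under its middle.
There are look-alikes about, which are no part of the job. Leave any blue, orange or pink look-alike of the part that bears dropper_bottle_center alone.

How it is judged:
By the outcome, as a careful person would: the job done as asked, in the order asked, and still so for the second after the job is handed in, with the robot touching nothing.
It also fails if it takes over 128 s, if anything falls off the work surface, if the arm or the gripper's body presses on something with over 40 N, if the wrist force passes 120 N, or if a joint passes its speed limit or range.

## Working session

There is one attempt and no reset: what is moved stays moved. The work goes in short steps, Python scripts to look and compute and a shell command to move; the robot and the scene stay as the last step left them, time stands still between calls to the robot, and variables do not carry over. Pictures are saved under pics/ and viewed, and the job is handed in when it is done.

```bash
ls; mkdir -p pics
cat > h.py <<'E'
import numpy as np, cv2
from workcell import manip, viewer
def K(ci):
    f=210/np.tan(np.radians(ci['vfov'])/2)
    return np.array([[f,0,ci['cx']],[0,f,ci['cy']],[0,0,1.]]),np.array(ci['D'],float)
def snap(n,tag):
    ci=viewer.camera_info(n); p,d=viewer.get_image(n)
    cv2.imwrite(f'pics/{tag}.png',cv2.cvtColor(p,cv2.COLOR_RGB2BGR))
    np.savez(f'pics/{tag}.npz',p=p,d=d,vf=ci['vfov'],cx=ci['cx'],cy=ci['cy'],D=ci['D'],o=ci['origin'],a=ci['attitude'])
    return ci,p,d
def load(tag):
    z=np.load(f'pics/{tag}.npz'); return z
def cloud(z):
    f=210/np.tan(np.radians(float(z['vf']))/2)
    Km=np.array([[f,0,float(z['cx'])],[0,f,float(z['cy'])],[0,0,1.]])
    u,v=np.meshgrid(np.arange(560.),np.arange(420.))
    pt=cv2.undistortPoints(np.stack([u.ravel(),v.ravel()],1).reshape(-1,1,2),Km,z['D'].astype(float)).reshape(420,560,2)
    d=z['d']; P=np.stack([pt[...,0]*d,-pt[...,1]*d,-d],-1)
    return P@z['a'].T+z['o']
def ray(z,u,v,zz):
    f=210/np.tan(np.radians(float(z['vf']))/2)
    Km=np.array([[f,0,float(z['cx'])],[0,f,float(z['cy'])],[0,0,1.]])
    x,y=cv2.undistortPoints(np.array([[[u,v]]],float),Km,z['D'].astype(float)).ravel()
    r=z['a']@np.array([x,-y,-1]); o=z['o']; return o+r*(zz-o[2])/r[2]
def crop(tag,x0,y0,x1,y1,s,out):
    im=cv2.imread(f'pics/{tag}.png')[y0:y1,x0:x1]; cv2.imwrite(f'pics/{out}.png',cv2.resize(im,None,fx=s,fy=s,interpolation=cv2.INTER_CUBIC))
E
python3 - <<'E'
from h import *
for n in ('top','scene'):
    ci,p,d=snap(n,n+'0'); print(ci, d.min(),d.max())
print(manip.read_state())
E
```

```text
pics
{'vfov': 57.698968251558966, 'cx': 279.7490891259065, 'cy': 206.55444110294547, 'D': array([-0.03728923,  0.        ,  0.        ,  0.        ,  0.        ]), 'origin': array([328.90458951,  76.1775634 , 819.63118128]), 'attitude': array([[ 5.58668957e-03,  9.84588394e-01, -1.74798407e-01],
       [-9.99983333e-01,  5.75531064e-03,  4.57759308e-04],
       [ 1.45672363e-03,  1.74792937e-01,  9.84604137e-01]])} 0.0 928.34906
{'vfov': 46.22815906389688, 'cx': 272.8812291021836, 'cy': 212.29262564951762, 'D': array([0.04688936, 0.        , 0.        , 0.        , 0.        ]), 'origin': array([967.78308831, 657.94785166, 994.78236839]), 'attitude': array([[-7.62966537e-01, -5.01470044e-01,  4.07933645e-01],
       [ 6.46437638e-01, -5.92516381e-01,  4.80669032e-01],
       [ 6.66246396e-04,  6.30438049e-01,  7.76239282e-01]])} 0.0 3399.023
{'clock': 0.1, 'qpos': array([-1.29156051,  0.43514781,  0.02498619,  1.57403004, -0.01162797,
        1.1339598 , -0.07513532]), 'dq': array([-0.00055878, -0.00262178,  0.00049934, -0.00062339,  0.00018086,
       -0.00219412,  0.00080689]), 'joint_torque': array([ 4.41553988e-03, -6.71752739e+01,  1.02911465e+00, -3.16903639e+01,
        1.59805489e-02,  7.30610031e-03, -6.42661519e-06]), 'tool_pos': array([232.76897025, 579.55022553, 230.59872567]), 'eef_rot': array([[-4.20098447e-04,  3.72743432e-01,  9.27934350e-01],
       [-1.33514715e-03,  9.27933396e-01, -3.72743653e-01],
       [-9.99999020e-01, -1.39551793e-03,  1.07843952e-04]]), 'contact_force': array([-0.18556641,  0.30191607,  0.07423244]), 'moment': array([-0.0045559 ,  0.03235379, -0.03587427]), 'width': 85.41995535794074}
```

View pics/top0.png

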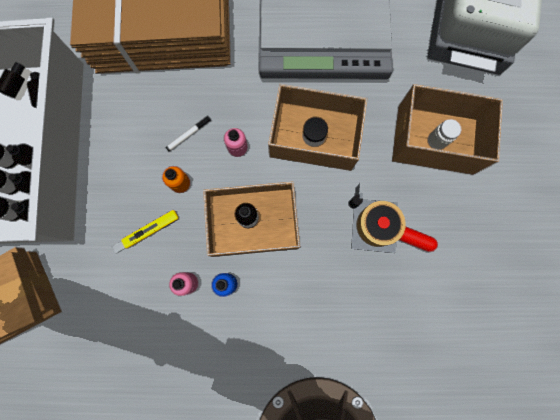

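View pics/scene0.png

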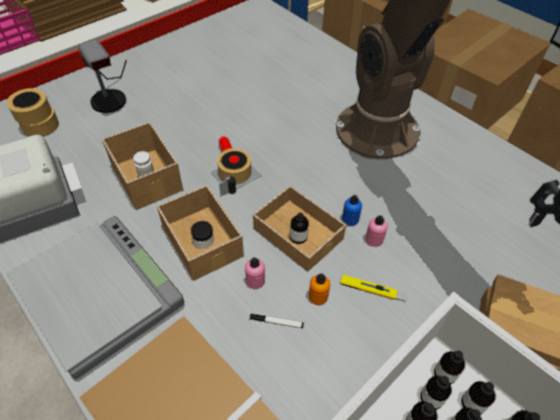

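The top view shows the low carton at about (252,219) with the black dropper bottle, the mid carton at (318,128) with the jar, and the tall carton at (447,130) with the capsule bottle. The tape gun is at (385,225), the marker at (188,133) and the cutter at (148,230). Four coloured look-alikes stand to the left. I'll measure from depth.

Run:
```python
from h import *
for cam in('top0','scene0'):
    z=load(cam);C=cloud(z);dv=z['d']>0
    b=dv&(abs(C[...,2])<6)&(C[...,0]>350)&(C[...,0]<740)&(abs(C[...,1])<460)
    print(cam,'bench z',np.median(C[b][:,2]))
    if cam=='top0':
        for n,u,v,h in(('low',252,219,58),('mid',318,128,84),('tall',447,130,104)):
            P0=ray(z,u,v,h); print(n,P0)
    cents={'low':None}
    roughs={'low':(ray(load('top0'),252,219,40),58,94),'mid':(ray(load('top0'),318,128,60),84,48),'tall':(ray(load('top0'),447,130,70),104,74)}
    for n,(c,h,ph) in roughs.items():
        m=dv&(abs(C[...,2]-h)<4)&(np.hypot(C[...,0]-c[0],C[...,1]-c[1])<125)
        # exclude product top
        if n=='low': m&=np.hypot(C[...,0]-c[0],C[...,1]-c[1])>45
        pts=C[m][:,:2].astype(np.float32)
        r=cv2.minAreaRect(pts); print(n,len(pts),'z',np.median(C[m][:,2]),r)
        m=dv&(abs(C[...,2]-(ph+4))<7)&(np.hypot(C[...,0]-c[0],C[...,1]-c[1])<50)
        q=C[m]; print('  prod',len(q),(q.max(0)+q.min(0))/2,q.mean(0), np.ptp(q,axis=0))
```

```text
top0 bench z 1.0415535956432223
low [438.28671543 131.67074859  58.        ]
mid [622.6171481   -1.24064891  84.        ]
tall [ 613.1517693  -257.24114117  104.        ]
low 711 z 58.64479267430454 ((418.13726806640625, 132.9511260986328), (182.3839874267578, 185.60421752929688), 5.635250091552734)
  prod 58 [448.95172141 144.88656946  95.43451418] [448.45746328 144.84092505  95.75396331] [15.78073044 15.43399627  8.82403788]
mid 705 z 84.60852988162435 ((637.8466186523438, -1.2336502075195312), (186.15472412109375, 135.76690673828125), 80.5950698852539)
  prod 491 [635.15402584   1.77926645  50.95475665] [634.29551083   1.77630004  52.74439822] [53.64412932 51.33571174 11.28741233]
tall 879 z 104.38012008246164 ((631.1029052734375, -274.5612487792969), (187.2757568359375, 139.2174072265625), 80.09931182861328)
  prod 317 [ 627.17190457 -276.8967315    76.695734  ] [ 625.73951901 -276.04553161   78.2425925 ] [41.61240829 40.30132764 10.60930286]
scene0 bench z 1.295489059564261
low 540 z 58.18074064392647 ((421.8207092285156, 132.35281372070312), (182.3164825439453, 188.88670349121094), 5.6148271560668945)
  prod 34 [452.9719859 147.3984785  95.8995366] [453.17663994 147.29728665  95.23254081] [15.74903376 13.61798145  9.59505425]
mid 538 z 84.16090874394587 ((639.880615234375, -0.21169281005859375), (190.41346740722656, 136.3001251220703), 80.82860565185547)
  prod 346 [638.40851371   4.09273357  51.56997594] [639.09703351   4.87341444  52.48026449] [53.17352093 52.7182239  12.78962967]
tall 434 z 104.4602575923737 ((631.6416015625, -273.1703186035156), (192.99786376953125, 136.99783325195312), 80.86881256103516)
  prod 165 [ 629.51696678 -273.4431711    77.0157497 ] [ 630.48940513 -272.5778157    77.82766485] [40.05410875 45.05279712 11.62539113]
```

Run:
```python
from h import *
crop('top0',180,70,520,270,2.3,'top0c')
```

```text
(no output)
```

View pics/top0c.png

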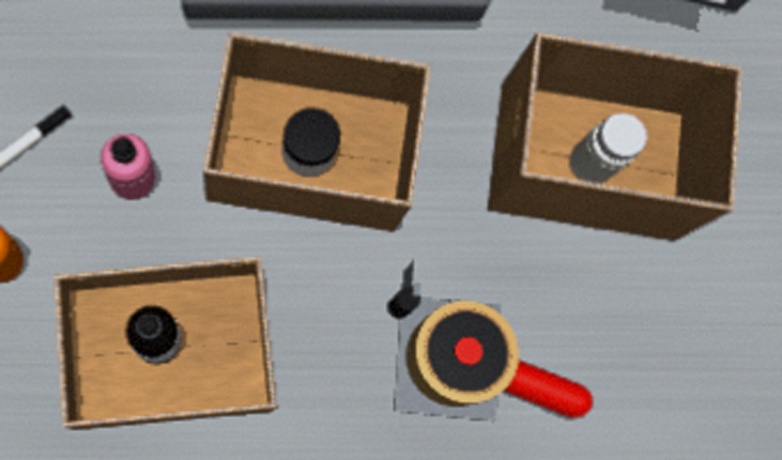

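Run:
```python
from h import *
for cam in('top0','scene0'):
    z=load(cam);C=cloud(z);dv=z['d']>0
    hsv=cv2.cvtColor(z['p'],cv2.COLOR_RGB2HSV)
    c=np.array([435,133])
    m=dv&(abs(C[...,2]-58)<3.5)&(abs(C[...,0]-c[0])<80)&(abs(C[...,1]-c[1])<105)&(np.hypot(C[...,0]-449,C[...,1]-146)>32)&(hsv[...,0]<25)&(C[...,0]>365)
    pts=C[m][:,:2].astype(np.float32); print(len(pts),cv2.minAreaRect(pts),pts.min(0),pts.max(0))
    m=dv&(C[...,2]>8)&(abs(C[...,0]-435)<110)&(abs(C[...,1]+100)<100)&(C[...,2]<60)
    q=C[m];print('tape',q.min(0),q.max(0))
    for n,(x,y) in {'free':(440,-300)}.items():
        m=dv&(np.hypot(C[...,0]-x,C[...,1]-y)<75)&(C[...,2]>6); print('pts near spot',m.sum())
    m=dv&(C[...,2]>15)&(C[...,0]>360)&(C[...,0]<745)&(hsv[...,1]>110)&~((hsv[...,0]>5)&(hsv[...,0]<25)&(hsv[...,2]<220))
    n,l,s,ce=cv2.connectedComponentsWithStats(m.astype(np.uint8))
    for i in range(1,n):
        if s[i,4]>60:
            q=C[l==i]; print(ce[i].round(),((q.max(0)+q.min(0))/2).round(),np.ptp(q,axis=0).round())
z=load('top0')
print('tape roll',ray(z,385,225,50),'handle end',ray(z,436,244,20))
```

```text
672 ((441.37481689453125, 135.2437744140625), (135.68470764160156, 185.60379028320312), 5.633460998535156) [365.3966    36.893852] [514.9984  233.22977]
tape [ 387.92631468 -199.87900954    8.09109637] [518.00338955 -72.06740249  58.90441956]
pts near spot 49
[237. 144.] [606. 170.  50.] [40. 41. 69.]
[ 24. 154.] [571. 606.  76.] [39. 18. 29.]
[ 24. 182.] [512. 602.  77.] [40. 25. 27.]
[  3. 206.] [461. 643.  66.] [32. 14. 15.]
[383. 222.] [ 434. -135.   55.] [25. 25.  9.]
[419. 240.] [ 402. -214.   31.] [50. 76. 19.]
462 ((443.4470520019531, 135.67860412597656), (137.9530029296875, 186.963623046875), 5.136972904205322) [367.4204  37.1146] [514.86615 234.17088]
tape [ 391.56398827 -199.3763        8.03464011] [520.81800219 -69.39123424  59.82137538]
pts near spot 29
[16. 18.] [  603. -1257.    47.] [122. 184.  65.]
[100.  63.] [ 562. -560.  184.] [46. 13. 23.]
[224. 143.] [ 403. -219.   31.] [40. 51. 20.]
[234. 159.] [ 435. -135.   54.] [36. 36. 13.]
[255. 279.] [618. 185.  39.] [34. 25. 49.]
[364. 283.] [430. 349.  18.] [44. 52.  6.]
[384. 290.] [412. 384.  18.] [49. 59.  7.]
tape roll [ 428.58016089 -139.08296289   50.        ] handle end [ 392.58133577 -254.18332765   20.        ]
```

```bash
cat >> h.py <<'E'
def go(x,y,z,ang=None):
    s=manip.read_state(); R=s['eef_rot'];p=s['tool_pos']
    d=np.array([x,y,z])-p; t=R.T@d
    a=np.degrees(np.arctan2(R[1,1],R[0,1]))
    print('pos',p.round(1),'jawang',round(a,2),'F',s['contact_force'].round(1),'w',round(s['width'],1),'t',s['clock'])
    print('tilt',(R[:,0]+[0,0,1]).round(4),'tool shift',t.round(1), 'len',round(np.linalg.norm(d),1))
    if ang is not None: print('turn x rad',round(np.radians(a-ang),4))
E
python3 -m creep '[[0,0,0,0,-24,27,100],[0,0,0,0,-24,27,100],[0,0,0,0,-24,27,100],[0,0,0,0,-24,27,100],[0,0,0,0,-24,27,100],[0,0,0,0,-24,27,100],[0,0,0,0,-24,27,100],[0,0,0,0,-24,27,100],[0,0,0,0,-24,27,100],[0,0,0,0,-24,27,100]]'
python3 -m creep '[[-0.12,0,0,0,0,0,100],[-0.12,0,0,0,0,0,100],[-0.12,0,0,0,0,0,100],[-0.12,0,0,0,0,0,100]]'
python3 -c "
from h import *
go(451,146,230,95.4)"
```

```text
clock: 1.1
tool_pos: [394.3, 255.1, 231.2]
eef_rot: [[-0.0, 0.373, 0.928], [-0.0, 0.928, -0.373], [-1.0, -0.0, -0.0]]
contact_force: [0.1, 0.3, 0.2]
width: 85.8
clock: 1.5
tool_pos: [393.8, 256.4, 231.1]
eef_rot: [[-0.0, -0.103, 0.995], [-0.0, 0.995, 0.103], [-1.0, -0.0, -0.0]]
contact_force: [0.6, -0.4, -0.5]
width: 85.6
pos [393.8 256.4 231.1] jawang 95.89 F [ 0.6 -0.4 -0.5] w 85.6 t 1.5
tilt [-0.0005 -0.0003  0.    ] tool shift [   1.1 -115.7   45.5] len 124.3
turn x rad 0.0086
```

```bash
python3 -m creep '[[0.008,0,0,0,-29,11.3,100],[0,0,0,0,-29,11.3,100],[0,0,0,0,-29,11.3,100],[0,0,0,0,-28.7,11.4,100],[0,0,0,0,0,0,100]]'
python3 -c "
from h import *
go(451,146,230,95.4)
ci,p,d=snap('wrist','w1'); print(ci['origin'],ci['attitude'])
z=load('w1');C=cloud(z);dv=z['d']>0
m=dv&(abs(C[...,2]-58)<4)&(abs(C[...,0]-442)<80)&(abs(C[...,1]-135)<105)
print(m.sum(),C[m].min(0),C[m].max(0))
"
```

```text
clock: 2.0
tool_pos: [451.2, 141.4, 231.2]
eef_rot: [[0.0, -0.084, 0.996], [-0.002, 0.996, 0.084], [-1.0, -0.002, 0.0]]
contact_force: [0.1, -0.6, 0.6]
width: 85.5
pos [451.2 141.4 231.2] jawang 94.81 F [ 0.1 -0.6  0.6] w 85.5 t 2.0
tilt [ 0.0004 -0.0017  0.    ] tool shift [1.2 4.7 0.2] len 4.8
turn x rad -0.0102
[370.54712544 135.46525787 373.33149961] [[-0.08425009 -0.94641548 -0.31176859]
 [ 0.99644294 -0.0805979  -0.02460576]
 [-0.00184063 -0.31273265  0.94983941]]
2826 [365.5548007   38.31780048  54.00158605] [516.02416556 234.22863922  61.96227735]
```

View pics/w1.png

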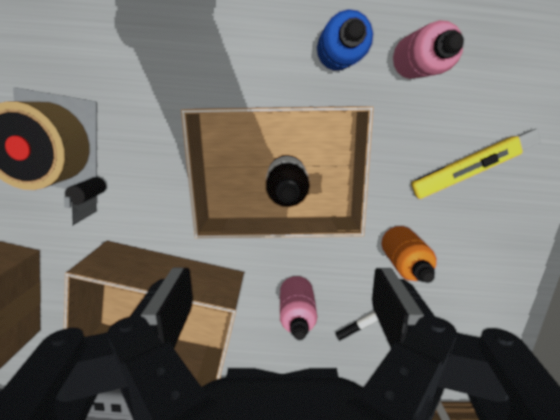

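The wrist view shows the low carton with rim corners at about (183,110), (371,108), (363,236) and (196,236). The dropper's bulb is at (289,188). I'll measure from this as well.

```bash
python3 -c "
from h import *
z=load('w1');C=cloud(z);dv=z['d']>0
m=dv&(abs(C[...,2]-58)<3.5)&(abs(C[...,0]-442)<80)&(abs(C[...,1]-135)<107)&(np.hypot(C[...,0]-451,C[...,1]-146)>32)
mm=m.astype(np.uint8); n,l,s,ce=cv2.connectedComponentsWithStats(mm,connectivity=8)
i=1+np.argmax(s[1:,4]); q=C[l==i][:,:2].astype(np.float32); print(s[i],cv2.minAreaRect(q))
for (u,v),(x) in zip([(183,110),(371,108),(363,236),(196,236)],range(4)): print(ray(z,u,v,58))
m=dv&(C[...,2]>88)&(np.hypot(C[...,0]-451,C[...,1]-146)<40);q=C[m];print(len(q),(q.max(0)+q.min(0))/2,np.ptp(q,axis=0))
m=dv&(C[...,2]>40)&(C[...,2]<62)&(np.hypot(C[...,0]-451,C[...,1]-146)<32);q=C[m];print(len(q),(q.max(0)+q.min(0))/2,np.ptp(q,axis=0))
go(451,146,230,95.4)
crop('w1',240,140,340,220,6,'w1c')
"
```

```text
[ 181  107  192  131 2722] ((441.05859375, 136.30467224121094), (134.75172424316406, 185.34617614746094), 5.532061576843262)
[383.54816143  40.67472773  58.        ]
[366.566444   220.18563856  58.        ]
[498.70700698 234.19462583  58.        ]
[514.15663915  53.26683094  58.        ]
17138 [443.29456362 146.6881577  208.57827926] [ 29.38478905  78.35299246 238.37432558]
167 [434.98562709 145.8702264   51.07974296] [19.96644708 44.87487396 21.76506879]
pos [450.3 143.7 231.1] jawang 94.93 F [-0.5  0.8  0.1] w 85.4 t 2.05
tilt [-0.0003 -0.0006  0.    ] tool shift [1.1 2.3 0.9] len 2.7
turn x rad -0.0082
```

View pics/w1c.png

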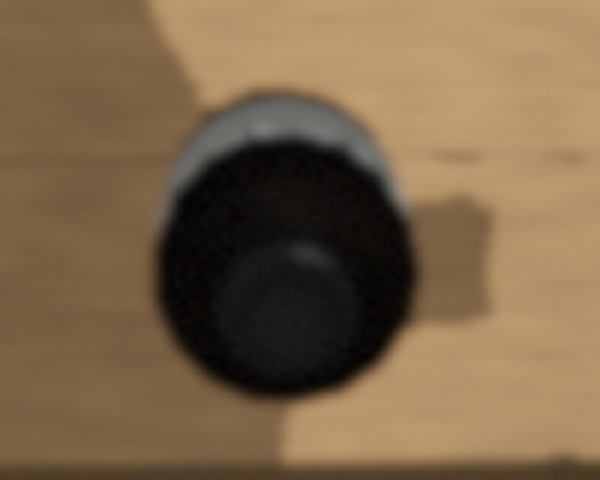

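```bash
python3 -c "
from h import *
z=load('w1');print(ray(z,288.3,191.3,97)); print('shoulder',ray(z,240+285/6,140+268/6,64))
manip.read_state()
go(450.5,146,230,95.4)
"; python3 -m creep '[[0,0,0,0,0,0,100],[0,0,0,0,0,0,100],[0,0,0,0,0,0,100]]'
```

```text
[445.04422676 147.11028585  97.        ]
shoulder [447.11141279 147.06981873  64.        ]
pos [450.3 143.7 231.1] jawang 94.93 F [-0.5  0.8  0.1] w 85.4 t 2.05
tilt [-0.0003 -0.0006  0.    ] tool shift [1.1 2.3 0.4] len 2.6
turn x rad -0.0082
clock: 2.35
tool_pos: [449.3, 146.6, 231.2]
eef_rot: [[-0.0, -0.092, 0.996], [0.0, 0.996, 0.092], [-1.0, 0.0, -0.0]]
contact_force: [0.7, 0.4, -0.8]
width: 85.5
```

```bash
python3 -m creep '[[0,0,0,24,0,-1,100],[0,0,0,24,0,0,100],[0,0,0,24,0,0,100],[0,0,0,24,0,0,100],[0,0,0,24,0,0,100],[0,0,0,20,0,0,100],[0,0,0,15,0,0,100],[0,0,0,15,0,0,100],[0,0,0,0,0,0,100],[0,0,0,0,0,0,100]]'
python3 -c "
from h import *
go(448.5,146.5,30,95.4)"
```

```text
clock: 3.35
tool_pos: [448.6, 145.9, 61.5]
eef_rot: [[-0.001, -0.091, 0.996], [-0.0, 0.996, 0.091], [-1.0, -0.0, -0.001]]
contact_force: [-0.1, -0.2, 0.7]
width: 85.8
pos [448.6 145.9  61.5] jawang 95.21 F [-0.1 -0.2  0.7] w 85.8 t 3.35
tilt [-0.0005 -0.0001  0.    ] tool shift [31.5  0.6 -0. ] len 31.5
turn x rad -0.0034
```

```bash
python3 -m creep '[[0,0,0,10,0,0,100],[0,0,0,10,0,0,100],[0,0,0,8,0,0,100],[0,0,0,3,0,0,100],[0,0,0,0,0,0,100],[0,0,0,0,0,0,60],[0,0,0,0,0,0,50],[0,0,0,0,0,0,40],[0,0,0,0,0,0,30],[0,0,0,0,0,0,30]]'
python3 -m creep '[[0,0,0,0,0,0,20],[0,0,0,0,0,0,20],[0,0,0,0,0,0,20],[0,0,0,0,0,0,20]]'
```

```text
clock: 4.35
tool_pos: [449.0, 145.7, 30.9]
eef_rot: [[0.001, -0.09, 0.996], [0.0, 0.996, 0.09], [-1.0, 0.0, 0.001]]
contact_force: [-1.0, -1.0, 5.8]
width: 44.9
clock: 4.75
tool_pos: [449.0, 145.6, 30.9]
eef_rot: [[0.001, -0.09, 0.996], [0.0, 0.996, 0.09], [-1.0, 0.0, 0.001]]
contact_force: [-1.0, -0.0, 5.2]
width: 44.9
```

```bash
python3 -m creep '[[0,0,0,-4,0,0,20],[0,0,0,-8,0,0,20],[0,0,0,-15,0,0,20],[0,0,0,-22,0,0,20],[0,0,0,-25,0,0,20],[0,0,0,-25,0,0,20],[0,0,0,-25,0,0,20],[0,0,0,-22,0,0,20],[0,0,0,-14,0,0,20],[0,0,0,-5,0,0,20]]'
python3 -m creep '[[0,0,0,0,0,0,20],[0,0,0,0,0,0,20]]'
python3 -c "
from h import *
go(450,-340,190,80.6);snap('wrist','w2')"
```

```text
clock: 5.75
tool_pos: [449.3, 145.7, 197.2]
eef_rot: [[0.002, -0.09, 0.996], [0.001, 0.996, 0.09], [-1.0, 0.001, 0.003]]
contact_force: [0.4, -0.0, -2.1]
width: 44.9
clock: 5.95
tool_pos: [448.3, 145.3, 194.7]
eef_rot: [[-0.001, -0.09, 0.996], [-0.0, 0.996, 0.09], [-1.0, -0.0, -0.001]]
contact_force: [-0.5, -0.2, -2.1]
width: 44.7
pos [448.3 145.3 194.7] jawang 95.17 F [-0.5 -0.2 -2.1] w 44.7 t 5.95
tilt [-0.0009 -0.0004  0.    ] tool shift [   4.9 -483.5  -42. ] len 485.4
turn x rad 0.2542
```

View pics/w2.png

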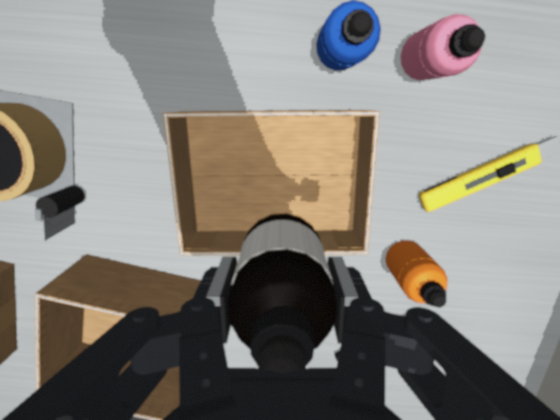

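The wrist view shows the dropper held upright at (283,300) between the pads. The empty low carton is below it. I'll take the bottle to bare bench on the right.

```bash
python3 -m creep '[[0,0,0,0,-12,-1,20],[0,0,0,0,-24,-2,20],[0,0,0,0,-30,-3,20],[0,0,0,0,-30,-3,20],[0,0,0,0,-30,-3,20],[0,0,0,0,-30,-3,20],[0,0,0,0,-30,-3,20],[0,0,0,0,-30,-3,20],[0,0,0,0,-30,-3,20],[0,0,0,0,-30,-3,20]]'
python3 -m creep '[[0,0,0,0,-30,-3,20],[0,0,0,0,-30,-3,20],[0,0,0,0,-30,-3,20],[0,0,0,0,-30,-3,20],[0,0,0,0,-30,-3,20],[0,0,0,0,-28,-2,20],[0,0,0,0,-20,-1,20],[0,0,0,0,-10,0,20],[0,0,0,0,0,0,20],[0,0,0,0,0,0,20]]'
python3 -c "
from h import *
go(450,-340,29,80.6)"
```

```text
clock: 7.0
tool_pos: [445.7, -133.8, 194.8]
eef_rot: [[-0.001, -0.089, 0.996], [-0.0, 0.996, 0.089], [-1.0, -0.0, -0.001]]
contact_force: [1.1, -0.1, -1.2]
width: 44.9
clock: 8.0
tool_pos: [447.2, -339.6, 194.8]
eef_rot: [[-0.001, -0.09, 0.996], [0.001, 0.996, 0.09], [-1.0, 0.001, -0.001]]
contact_force: [1.0, 1.1, -1.4]
width: 44.6
pos [ 447.2 -339.6  194.8] jawang 95.18 F [ 1.   1.1 -1.4] w 44.6 t 8.0
tilt [-0.0008  0.0011  0.    ] tool shift [165.8  -0.8   2.9] len 165.8
turn x rad 0.2545
```

```bash
python3 -m creep '[[0.05,0,0,10,0,0,20],[0.05,0,0,20,0,0,20],[0.05,0,0,25,0,0,20],[0.05,0,0,25,0,0,20],[0.05,0,0,25,0,0,20],[0,0,0,22,0,0,20],[0,0,0,17,0,0,20],[0,0,0,10,0,0,20],[0,0,0,5,0,0,20],[0,0,0,0,0,0,20]]'
python3 -m creep '[[0,0,0,0,0,0,20],[0,0,0,0,0,0,20]]'
python3 -c "
from h import *
go(450,-340,27,80.6)"
```

```text
clock: 9.0
tool_pos: [447.6, -339.9, 36.2]
eef_rot: [[-0.0, 0.158, 0.987], [0.001, 0.987, -0.158], [-1.0, 0.0, -0.0]]
contact_force: [0.3, -0.5, -1.5]
width: 44.6
clock: 9.2
tool_pos: [448.0, -340.8, 37.1]
eef_rot: [[0.001, 0.159, 0.987], [-0.001, 0.987, -0.159], [-1.0, -0.0, 0.001]]
contact_force: [0.1, -0.4, -2.3]
width: 44.8
pos [ 448.  -340.8   37.1] jawang 80.84 F [ 0.1 -0.4 -2.3] w 44.8 t 9.2
tilt [ 0.0013 -0.0006  0.    ] tool shift [10.1  1.1  1.8] len 10.3
turn x rad 0.0042
```

```bash
python3 -m creep '[[0,0,0,3,0,0,20],[0,0,0,2,0,0,20],[0,0,0,1.5,0,0,20],[0,0,0,1,0,0,20],[0,0,0,1,0,0,20],[0,0,0,0.5,0,0,20],[0,0,0,0,0,0,20],[0,0,0,0,0,0,20]]'
```

```text
clock: 10.0
tool_pos: [447.5, -340.5, 27.3]
eef_rot: [[-0.0, 0.159, 0.987], [0.0, 0.987, -0.159], [-1.0, 0.0, -0.0]]
contact_force: [1.2, 1.5, -1.5]
width: 44.9
```

```bash
python3 -m creep '[[0,0,0,0.5,0,0,20],[0,0,0,0.3,0,0,20],[0,0,0,0,0,0,20],[0,0,0,0,0,0,20]]'
```

```text
clock: 10.4
tool_pos: [447.6, -340.6, 26.9]
eef_rot: [[0.0, 0.159, 0.987], [-0.0, 0.987, -0.159], [-1.0, 0.0, 0.0]]
contact_force: [-2.2, 0.9, 5.4]
width: 44.9
```

```bash
python3 -m creep '[[0,0,0,0,0,0,56],[0,0,0,0,0,0,60],[0,0,0,0,0,0,70],[0,0,0,0,0,0,85],[0,0,0,0,0,0,100],[0,0,0,0,0,0,100],[0,0,0,0,0,0,100],[0,0,0,0,0,0,100]]'
python3 -m creep '[[0,0,0,-5,0,0,100],[0,0,0,-10,0,0,100],[0,0,0,-20,0,0,100],[0,0,0,-25,0,0,100],[0,0,0,-30,0,0,100],[0,0,0,-30,0,0,100],[0,0,0,-25,0,0,100],[0,0,0,-20,0,0,100],[0,0,0,-10,0,0,100],[0,0,0,0,0,0,100]]'
python3 -c "
from h import *
go(637,2,200,80.6);snap('top','top1')"
```

```text
clock: 11.2
tool_pos: [447.5, -340.6, 26.5]
eef_rot: [[0.0, 0.159, 0.987], [0.0, 0.987, -0.159], [-1.0, 0.0, 0.0]]
contact_force: [0.8, -0.4, 0.0]
width: 85.3
clock: 12.2
tool_pos: [448.1, -341.0, 203.1]
eef_rot: [[0.003, 0.159, 0.987], [-0.001, 0.987, -0.159], [-1.0, -0.001, 0.003]]
contact_force: [1.1, -0.3, -0.4]
width: 85.2
pos [ 448.1 -341.   203.1] jawang 80.84 F [ 1.1 -0.3 -0.4] w 85.2 t 12.2
tilt [ 0.0026 -0.0012  0.    ] tool shift [  3.2 368.7 131.9] len 391.6
turn x rad 0.0041
```

View pics/top1.png

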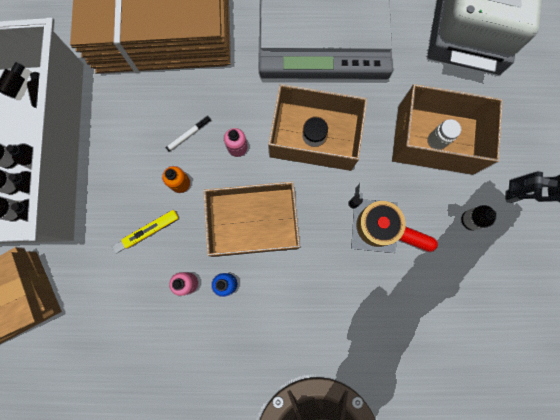

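The dropper stands on the bench at (484,216), the low carton is empty at (252,219), and nothing else has moved. The jar is next.

```bash
python3 -m creep '[[0,0,0,0,15,5.5,100],[0,0,0,0,28,10,100],[0,0,0,0,32,11.5,100],[0,0,0,0,32,11.5,100],[0,0,0,0,32,11.5,100],[0,0,0,0,32,11.5,100],[0,0,0,0,32,11.5,100],[0,0,0,0,32,11.5,100],[0,0,0,0,32,11.5,100],[0,0,0,0,32,11.5,100]]'
python3 -m creep '[[0,0,0,0,30,10.5,100],[0,0,0,0,25,9,100],[0,0,0,0,15,5,100],[0,0,0,0,0,0,100],[0,0,0,0,0,0,100],[0,0,0,0,0,0,100]]'
python3 -c "
from h import *
ci,p,d=snap('wrist','w3'); go(637,3,20,80.6)"
```

```text
clock: 13.25
tool_pos: [601.0, -61.1, 199.9]
eef_rot: [[-0.002, 0.159, 0.987], [-0.0, 0.987, -0.159], [-1.0, -0.0, -0.002]]
contact_force: [0.8, -0.1, 0.0]
width: 85.5
clock: 13.85
tool_pos: [635.8, 0.4, 201.4]
eef_rot: [[-0.001, 0.162, 0.987], [-0.001, 0.987, -0.162], [-1.0, -0.001, -0.0]]
contact_force: [-0.4, -1.3, 0.6]
width: 85.4
pos [6.360e+02 6.000e-01 2.016e+02] jawang 80.69 F [-0.5 -0.4 -0.2] w 85.4 t 13.9
tilt [-0.0002 -0.0007  0.    ] tool shift [181.6   2.7   0.6] len 181.6
turn x rad 0.0015
```

View pics/w3.png

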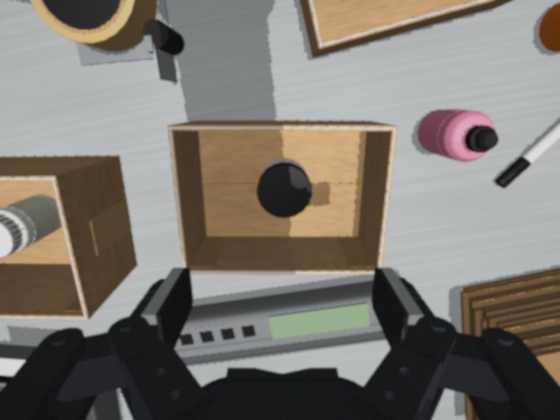

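```bash
python3 -c "
from h import *
z=load('w3');C=cloud(z);dv=z['d']>0
u,v=np.meshgrid(range(560),range(420))
m=dv&(abs(C[...,2]-84)<3.5)&(v<280)&(np.hypot(C[...,0]-638,C[...,1])<125)
n,l,s,ce=cv2.connectedComponentsWithStats(m.astype(np.uint8),connectivity=8);i=1+np.argmax(s[1:,4])
print(s[i],cv2.minAreaRect(C[l==i][:,:2].astype(np.float32)))
for p in((169,126),(396,124),(386,270),(184,271)):print(ray(z,*p,84))
m=dv&(abs(C[...,2]-52)<3)&(np.hypot(C[...,0]-636,C[...,1]-2)<45)
q=C[m];print(len(q),(q.max(0)+q.min(0))/2,np.ptp(q,axis=0))
print('jar px',ray(z,284.5,190,52))
m=dv&(abs(C[...,2]-104)<3.5)&(v<330)&(u<140); print(ray(z,120,157,104),ray(z,88,316,104))
"
```

```text
[ 167  125  231  143 2725] ((635.32763671875, 0.9654693603515625), (185.3625946044922, 129.53729248046875), 80.69097137451172)
[557.40536366 -78.1793561   84.        ]
[585.23024581 101.71426485  84.        ]
[715.92723465  85.89090326  84.        ]
[686.73612762 -99.92508655  84.        ]
2321 [634.89196509   2.86388465  51.42991962] [53.04779777 53.31750122  4.80052088]
jar px [633.32548977   3.74178578  52.        ]
[ 573.35974933 -114.57735791  104.        ] [ 708.19472972 -191.09600956  104.        ]
```

Jar at (284,190) px, about (635.5, 3) mm, sitting roughly central in the mid carton. Descending.

```bash
python3 -m creep '[[0,0,0,10,2.4,0,100],[0,0,0,20,0,0,100],[0,0,0,25,0,0,100],[0,0,0,25,0,0,100],[0,0,0,25,0,0,100],[0,0,0,22,0,0,100],[0,0,0,15,0,0,100],[0,0,0,10,0,0,100],[0,0,0,0,0,0,100],[0,0,0,0,0,0,100]]'
python3 -c "
from h import *
go(636,3,20,80.6)"
```

```text
clock: 14.9
tool_pos: [637.4, 4.9, 50.1]
eef_rot: [[0.001, 0.159, 0.987], [0.0, 0.987, -0.159], [-1.0, 0.0, 0.001]]
contact_force: [0.4, 0.4, -0.5]
width: 85.2
pos [637.4   4.9  50.1] jawang 80.83 F [ 0.4  0.4 -0.5] w 85.2 t 14.9
tilt [0.0008 0.     0.    ] tool shift [30.1 -2.1 -1.1] len 30.2
turn x rad 0.004
```

```bash
python3 -m creep '[[0,0,0,8,-1,-1,100],[0,0,0,9,0,0,100],[0,0,0,8,0,0,100],[0,0,0,5,0,0,100],[0,0,0,0,0,0,100],[0,0,0,0,0,0,75],[0,0,0,0,0,0,65],[0,0,0,0,0,0,55],[0,0,0,0,0,0,45],[0,0,0,0,0,0,30]]'
python3 -m creep '[[0,0,0,0,0,0,30],[0,0,0,0,0,0,30],[0,0,0,0,0,0,30],[0,0,0,0,0,0,30]]'
```

```text
clock: 15.9
tool_pos: [636.4, 4.2, 20.2]
eef_rot: [[0.001, 0.159, 0.987], [0.0, 0.987, -0.159], [-1.0, 0.0, 0.001]]
contact_force: [-0.3, -0.5, 5.8]
width: 52.7
clock: 16.3
tool_pos: [636.4, 4.2, 20.2]
eef_rot: [[0.001, 0.159, 0.987], [0.0, 0.987, -0.159], [-1.0, 0.0, 0.001]]
contact_force: [-0.6, -0.2, 5.7]
width: 52.5
```

```bash
python3 -m creep '[[0,0,0,-4,0,0,30],[0,0,0,-8,0,0,30],[0,0,0,-15,0,0,30],[0,0,0,-22,0,0,30],[0,0,0,-25,0,0,30],[0,0,0,-25,0,0,30],[0,0,0,-22,0,0,30],[0,0,0,-14,0,0,30],[0,0,0,-5,0,0,30],[0,0,0,0,0,0,30]]'
python3 -m creep '[[-0.05,0,0,0,0,0,30],[-0.1,0,0,0,0,0,30],[-0.1,0,0,0,0,0,30],[0,0,0,0,0,0,30],[0,0,0,0,0,0,30]]'
python3 -c "
from h import *
go(442,136,160,95.4);snap('wrist','w4')"
```

```text
clock: 17.3
tool_pos: [635.9, 4.4, 160.1]
eef_rot: [[0.001, 0.159, 0.987], [0.0, 0.987, -0.159], [-1.0, 0.0, 0.001]]
contact_force: [-0.2, 0.8, -2.1]
width: 52.8
clock: 17.8
tool_pos: [635.3, 4.2, 158.5]
eef_rot: [[-0.002, -0.087, 0.996], [0.0, 0.996, 0.087], [-1.0, 0.0, -0.002]]
contact_force: [-0.8, 0.4, -1.4]
width: 53.1
pos [635.3   4.2 158.5] jawang 94.99 F [-0.8  0.4 -1.4] w 53.1 t 17.8
tilt [-0.0016  0.      0.    ] tool shift [  -1.2  148.1 -181.1] len 233.9
turn x rad -0.0072
```

View pics/w4.png

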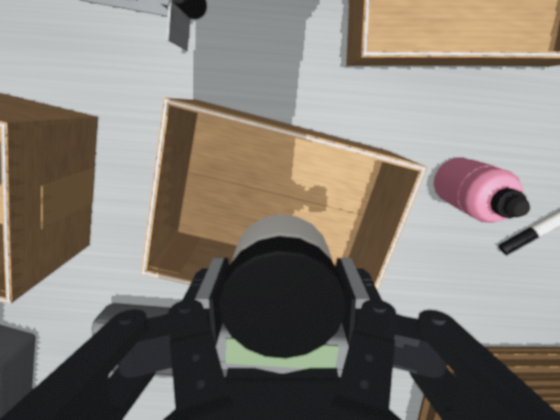

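The jar is held level at (283,297), and the mid carton stayed put. Now to the low carton.

```bash
python3 -m creep '[[0,0,0,0,8,-10,30],[0,0,0,0,16,-19,30],[0,0,0,0,20,-24,30],[0,0,0,0,20,-25,30],[0,0,0,0,20,-25,30],[0,0,0,0,20,-25,30],[0,0,0,0,18,-22,30],[0,0,0,0,14,-17,30],[0,0,0,0,8,-10,30],[0,0,0,0,4,-4,30]]'
python3 -m creep '[[0,0,0,0,0,0,30],[0,0,0,0,0,0,30],[0,0,0,0,0,0,30]]'
python3 -c "
from h import *
go(442,136,20.2,95.4)"
```

```text
clock: 18.85
tool_pos: [440.9, 136.2, 159.6]
eef_rot: [[-0.0, -0.091, 0.996], [0.0, 0.996, 0.091], [-1.0, 0.0, -0.0]]
contact_force: [-0.2, 0.0, -2.1]
width: 52.7
clock: 19.15
tool_pos: [443.1, 134.7, 159.5]
eef_rot: [[0.001, -0.089, 0.996], [-0.0, 0.996, 0.089], [-1.0, -0.0, 0.001]]
contact_force: [0.4, -0.8, -1.4]
width: 52.6
pos [443.1 134.7 159.5] jawang 95.08 F [ 0.4 -0.8 -1.4] w 52.6 t 19.15
tilt [ 0.0006 -0.0002  0.    ] tool shift [139.3   1.4  -1. ] len 139.4
turn x rad -0.0056
```

```bash
python3 -m creep '[[0,0,0,10,1,-1,30],[0,0,0,20,0,0,30],[0,0,0,25,0,0,30],[0,0,0,25,0,0,30],[0,0,0,22,0,0,30],[0,0,0,15,0,0,30],[0,0,0,8,0,0,30],[0,0,0,4,0,0,30],[0,0,0,0,0,0,30],[0,0,0,0,0,0,30]]'
python3 -m creep '[[0,0,0,0,0,0,30],[0,0,0,0,0,0,30]]'
python3 -c "
from h import *
go(442,136,20.2,95.4)"
```

```text
clock: 20.15
tool_pos: [441.6, 136.3, 31.0]
eef_rot: [[0.001, -0.09, 0.996], [0.0, 0.996, 0.09], [-1.0, 0.0, 0.001]]
contact_force: [-0.8, 0.4, -1.0]
width: 52.3
clock: 20.35
tool_pos: [441.5, 136.5, 31.0]
eef_rot: [[0.001, -0.09, 0.996], [0.001, 0.996, 0.09], [-1.0, 0.0, 0.001]]
contact_force: [0.3, 0.3, -2.3]
width: 52.8
pos [441.5 136.5  31. ] jawang 95.17 F [ 0.3  0.3 -2.3] w 52.8 t 20.35
tilt [0.001  0.0005 0.    ] tool shift [10.8 -0.5  0.4] len 10.9
turn x rad -0.004
```

```bash
python3 -m creep '[[0,0,0,3,0,0,30],[0,0,0,3,0,0,30],[0,0,0,2,0,0,30],[0,0,0,1,0,0,30],[0,0,0,1,0,0,30],[0,0,0,0.5,0,0,30],[0,0,0,0,0,0,30],[0,0,0,0,0,0,30]]'
```

```text
clock: 21.15
tool_pos: [441.0, 136.2, 20.1]
eef_rot: [[-0.0, -0.09, 0.996], [0.0, 0.996, 0.09], [-1.0, 0.0, -0.0]]
contact_force: [-0.2, -0.7, 4.0]
width: 52.7
```

```bash
python3 -m creep '[[0,0,0,0,0,0,66],[0,0,0,0,0,0,70],[0,0,0,0,0,0,80],[0,0,0,0,0,0,90],[0,0,0,0,0,0,100],[0,0,0,0,0,0,100],[0,0,0,0,0,0,100],[0,0,0,0,0,0,100]]'
python3 -m creep '[[0,0,0,-5,0,0,100],[0,0,0,-10,0,0,100],[0,0,0,-20,0,0,100],[0,0,0,-25,0,0,100],[0,0,0,-30,0,0,100],[0,0,0,-30,0,0,100],[0,0,0,-28,0,0,100],[0,0,0,-20,0,0,100],[0,0,0,-10,0,0,100],[0,0,0,0,0,0,100]]'
python3 -m creep '[[0,0,0,0,0,0,100],[0,0,0,0,0,0,100]]'
python3 -c "
from h import *
go(629,-275,200,80.2);snap('wrist','w5')"
```

```text
clock: 21.95
tool_pos: [441.1, 136.3, 20.0]
eef_rot: [[-0.0, -0.09, 0.996], [-0.0, 0.996, 0.09], [-1.0, -0.0, -0.0]]
contact_force: [-0.8, 1.0, -0.1]
width: 85.1
clock: 22.95
tool_pos: [441.7, 136.5, 199.4]
eef_rot: [[0.002, -0.09, 0.996], [0.002, 0.996, 0.09], [-1.0, 0.001, 0.003]]
contact_force: [0.1, 0.8, 0.2]
width: 85.6
clock: 23.15
tool_pos: [440.4, 136.0, 197.0]
eef_rot: [[-0.002, -0.09, 0.996], [-0.001, 0.996, 0.09], [-1.0, -0.001, -0.002]]
contact_force: [-0.8, 0.5, -0.3]
width: 85.4
pos [440.4 136.  197. ] jawang 95.17 F [-0.8  0.5 -0.3] w 85.4 t 23.15
tilt [-0.0017 -0.0009  0.    ] tool shift [  -3.  -426.3  150.8] len 452.2
turn x rad 0.2612
```

View pics/w5.png

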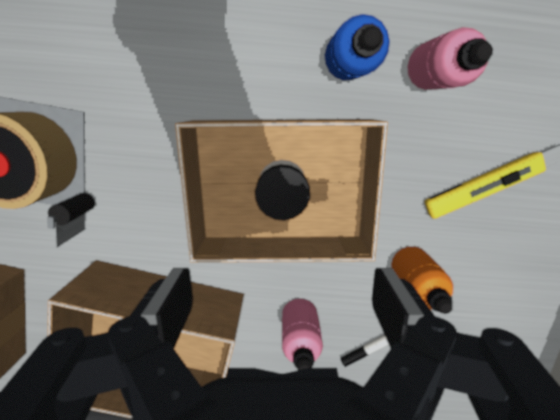

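The jar stands at (283,192), central in the low carton. I'll check the offset while moving to the tall carton.

```bash
python3 -c "
from h import *
z=load('w5');C=cloud(z);dv=z['d']>0
u,v=np.meshgrid(range(560),range(420))
m=dv&(abs(C[...,2]-58)<3)&(v<268)&(v>112)&(np.hypot(C[...,0]-442,C[...,1]-136)<120)&(np.hypot(C[...,0]-442,C[...,1]-136)>40)
n,l,s,ce=cv2.connectedComponentsWithStats(m.astype(np.uint8),connectivity=8);i=1+np.argmax(s[1:,4])
print(s[i],cv2.minAreaRect(C[l==i][:,:2].astype(np.float32)))
m=dv&(abs(C[...,2]-52)<3)&(np.hypot(C[...,0]-441,C[...,1]-136)<40)
q=C[m];print(len(q),(q.max(0)+q.min(0))/2,np.ptp(q,axis=0),np.median(q[:,2]))
"
python3 -m creep '[[0.05,0,0,0,0,0,100],[0.1,0,0,0,0,0,100],[0.11,0,0,0,0,0,100],[0,0,0,0,-20,0,100],[0,0,0,0,-30,0,100],[0,0,0,0,-35,0,100],[0,0,0,0,-35,0,100],[0,0,0,0,-35,0,100],[0,0,0,0,-35,0,100],[0,0,0,0,-35,0,100]]'
python3 -c "
from h import *
go(629,-275,200,80.2)"
```

```text
[ 175  121  213  141 3173] ((440.8367614746094, 136.41732788085938), (135.71710205078125, 185.56004333496094), 5.564562797546387)
2372 [440.11999282 136.32372768  51.40576634] [53.04656916 52.94629884  4.67261567] 51.338418317081874
clock: 24.2
tool_pos: [402.2, -86.8, 197.4]
eef_rot: [[-0.001, 0.169, 0.986], [-0.0, 0.986, -0.169], [-1.0, -0.0, -0.001]]
contact_force: [1.3, -0.3, -0.7]
width: 85.4
pos [402.2 -86.8 197.4] jawang 80.27 F [ 1.3 -0.3 -0.7] w 85.4 t 24.2
tilt [-0.0011 -0.0002  0.    ] tool shift [  -2.8 -147.2  255.3] len 294.7
turn x rad 0.0012
```

```bash
python3 -m creep '[[0,0,0,-1,-20,20,100],[0,0,0,-2,-18,30,100],[0,0,0,0,-18,32,100],[0,0,0,0,-18,32,100],[0,0,0,0,-18,32,100],[0,0,0,0,-18,32,100],[0,0,0,0,-14,32,100],[0,0,0,0,-10,25,100],[0,0,0,0,-4,15,100],[0,0,0,0,0,5,100]]'
python3 -m creep '[[0,0,0,0,0,0,100],[0,0,0,0,0,0,100],[0,0,0,0,0,0,100]]'
python3 -c "
from h import *
snap('wrist','w6');go(629,-275,33,80.2)
z=load('w6');C=cloud(z);dv=z['d']>0
u,v=np.meshgrid(range(560),range(420))
m=dv&(abs(C[...,2]-104)<3)&(v<300)&(np.hypot(C[...,0]-631,C[...,1]+274)<125)
n,l,s,ce=cv2.connectedComponentsWithStats(m.astype(np.uint8),connectivity=8);i=1+np.argmax(s[1:,4])
print(s[i],cv2.minAreaRect(C[l==i][:,:2].astype(np.float32)))
m=dv&(abs(C[...,2]-78)<3)&(np.hypot(C[...,0]-629,C[...,1]+275)<40)
q=C[m];print(len(q),(q.max(0)+q.min(0))/2,np.ptp(q,axis=0),np.median(q[:,2]))
"
```

```text
clock: 25.2
tool_pos: [631.5, -265.5, 199.2]
eef_rot: [[-0.002, 0.17, 0.985], [-0.0, 0.985, -0.17], [-1.0, -0.001, -0.002]]
contact_force: [0.2, -0.1, -0.3]
width: 85.7
clock: 25.5
tool_pos: [630.4, -264.1, 201.1]
eef_rot: [[-0.0, 0.169, 0.986], [0.0, 0.986, -0.169], [-1.0, 0.0, -0.0]]
contact_force: [0.6, -0.1, -0.0]
width: 85.6
pos [ 630.6 -264.1  201.3] jawang 80.28 F [ 0.3 -0.1 -0.6] w 85.4 t 25.55
tilt [0.0001 0.0004 0.    ] tool shift [168.2 -11.1   0.3] len 168.6
turn x rad 0.0013
[ 144  125  250  152 3090] ((625.310791015625, -272.1435546875), (186.3297119140625, 124.95185852050781), 81.21269226074219)
1603 [ 627.46556354 -276.40981862   77.19448276] [41.23469296 41.51644963  4.31106262] 77.28300489652315
```

View pics/w6.png

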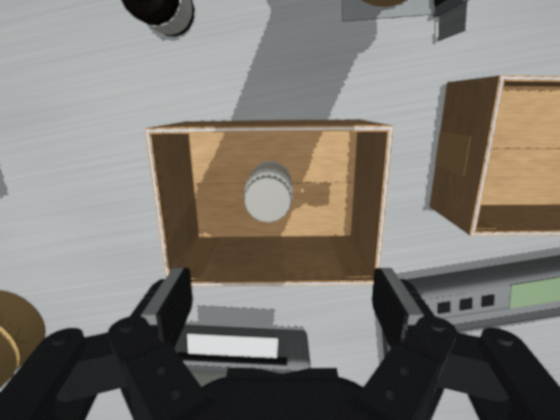

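The capsule bottle's cap is at (268,193) px, about (628,-276) mm. I'll align and descend.

```bash
python3 -c "
from h import *
z=load('w6')
P=[ray(z,*p,104) for p in((150,129),(391,126),(380,283),(167,283))]
print(np.array(P).round(1),np.mean(P,0))"
python3 -m creep '[[0,0,0,10,-6,0,100],[0,0,0,20,-6,0,100],[0,0,0,25,0,0,100],[0,0,0,25,0,0,100],[0,0,0,25,0,0,100],[0,0,0,20,0,0,100],[0,0,0,10,0,0,100],[0,0,0,5,0,0,100],[0,0,0,0,0,0,100],[0,0,0,0,0,0,100]]'
python3 -m creep '[[0,0,0,0,0,0,100],[0,0,0,0,0,0,100]]'
python3 -c "
from h import *
go(628,-276,32,80.2)"
```

```text
[[ 551.  -349.3  104. ]
 [ 579.1 -172.9  104. ]
 [ 710.6 -190.5  104. ]
 [ 679.4 -373.5  104. ]] [ 630.00266973 -271.53774432  104.        ]
clock: 26.55
tool_pos: [629.6, -276.9, 62.0]
eef_rot: [[0.001, 0.169, 0.986], [-0.001, 0.986, -0.169], [-1.0, -0.0, 0.001]]
contact_force: [-1.2, 0.6, 1.3]
width: 85.4
clock: 26.75
tool_pos: [629.5, -276.6, 61.9]
eef_rot: [[0.001, 0.169, 0.986], [-0.0, 0.986, -0.169], [-1.0, -0.0, 0.001]]
contact_force: [-0.2, 0.2, -0.6]
width: 85.2
pos [ 629.5 -276.6   61.9] jawang 80.27 F [-0.2  0.2 -0.6] w 85.2 t 26.75
tilt [ 0.0013 -0.0004  0.    ] tool shift [29.9  0.4 -1.6] len 29.9
turn x rad 0.0013
```

```bash
python3 -m creep '[[0,0,0,8,0,-1,100],[0,0,0,9,0,0,100],[0,0,0,8,0,0,100],[0,0,0,5,0,0,100],[0,0,0,0,0,0,100],[0,0,0,0,0,0,70],[0,0,0,0,0,0,60],[0,0,0,0,0,0,50],[0,0,0,0,0,0,40],[0,0,0,0,0,0,20]]'
python3 -m creep '[[0,0,0,0,0,0,20],[0,0,0,0,0,0,20],[0,0,0,0,0,0,20],[0,0,0,0,0,0,20]]'
```

```text
clock: 27.75
tool_pos: [628.6, -276.5, 31.7]
eef_rot: [[0.001, 0.169, 0.986], [-0.0, 0.986, -0.169], [-1.0, -0.0, 0.001]]
contact_force: [0.2, 0.0, 5.3]
width: 44.8
clock: 28.15
tool_pos: [628.6, -276.5, 31.7]
eef_rot: [[0.001, 0.169, 0.986], [-0.0, 0.986, -0.169], [-1.0, -0.0, 0.001]]
contact_force: [-0.0, 0.2, 5.0]
width: 44.8
```

```bash
python3 -m creep '[[0,0,0,-4,0,0,20],[0,0,0,-8,0,0,20],[0,0,0,-15,0,0,20],[0,0,0,-22,0,0,20],[0,0,0,-25,0,0,20],[0,0,0,-25,0,0,20],[0,0,0,-25,0,0,20],[0,0,0,-16,0,0,20],[0,0,0,-8,0,0,20],[0,0,0,-2,0,0,20]]'
python3 -m creep '[[0,0,0,0,0,0,20],[0,0,0,0,0,0,20]]'
python3 -c "
from h import *
snap('wrist','w7');go(637.5,0.5,180,80.6)"
```

```text
clock: 29.15
tool_pos: [628.3, -276.3, 181.9]
eef_rot: [[0.001, 0.169, 0.986], [-0.0, 0.986, -0.169], [-1.0, -0.0, 0.001]]
contact_force: [0.8, 1.0, -1.7]
width: 44.7
clock: 29.35
tool_pos: [627.5, -275.9, 179.7]
eef_rot: [[-0.002, 0.169, 0.986], [0.001, 0.986, -0.169], [-1.0, 0.0, -0.002]]
contact_force: [-1.0, 0.2, -1.2]
width: 44.8
pos [ 627.5 -275.9  179.7] jawang 80.27 F [ 0.7  0.  -2.5] w 44.4 t 29.4
tilt [-0.0019  0.0007  0.    ] tool shift [-1.000e-01  2.741e+02 -3.690e+01] len 276.6
turn x rad -0.0058
```

View pics/w7.png

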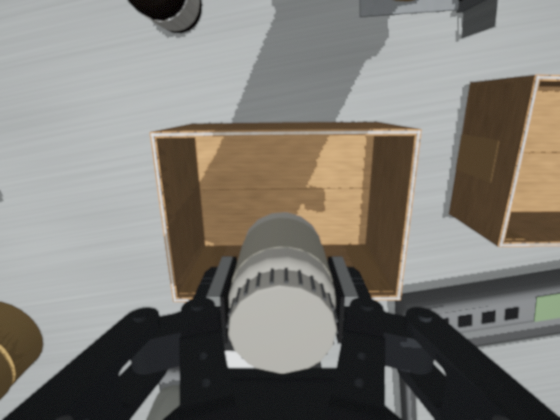

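The capsule bottle is held upright at (283,310) over the now-empty tall carton. Moving to the mid carton.

```bash
python3 -m creep '[[-0.006,0,0,0,12,-2,20],[0,0,0,0,24,-3,20],[0,0,0,0,30,-4,20],[0,0,0,0,32,-4,20],[0,0,0,0,32,-4,20],[0,0,0,0,32,-4,20],[0,0,0,0,32,-4,20],[0,0,0,0,30,-4,20],[0,0,0,0,25,-4,20],[0,0,0,0,16,-3,20]]'
python3 -m creep '[[0,0,0,0,9,-1,20],[0,0,0,0,0,0,20],[0,0,0,0,0,0,20],[0,0,0,0,0,0,20]]'
python3 -c "
from h import *
snap('wrist','w8');go(637,1,31.7,80.6)"
```

```text
clock: 30.4
tool_pos: [635.5, -5.2, 180.4]
eef_rot: [[-0.001, 0.16, 0.987], [0.001, 0.987, -0.16], [-1.0, 0.001, -0.001]]
contact_force: [0.3, -0.8, -0.8]
width: 44.2
clock: 30.8
tool_pos: [636.3, -1.9, 181.1]
eef_rot: [[0.0, 0.165, 0.986], [-0.001, 0.986, -0.165], [-1.0, -0.001, 0.0]]
contact_force: [0.5, 0.3, -1.5]
width: 44.4
pos [636.3  -1.7 181.1] jawang 80.48 F [ 0.1  0.2 -1.4] w 44.3 t 30.85
tilt [ 0.0002 -0.0007  0.    ] tool shift [149.4   2.9   0.2] len 149.5
turn x rad -0.0022
```

View pics/w8.png

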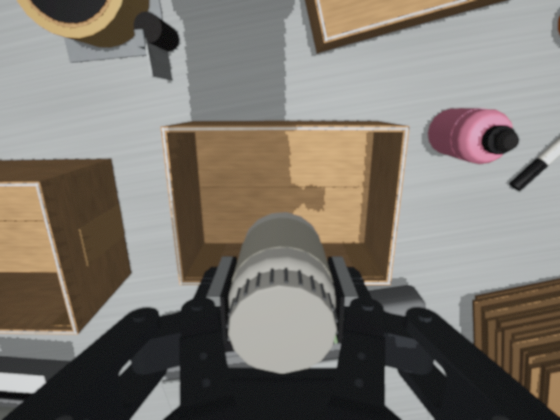

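```bash
python3 -m creep '[[0,0,0,10,3,0.5,20],[0,0,0,20,0,0,20],[0,0,0,25,0,0,20],[0,0,0,25,0,0,20],[0,0,0,22,0,0,20],[0,0,0,18,0,0,20],[0,0,0,12,0,0,20],[0,0,0,6,0,0,20],[0,0,0,0,0,0,20],[0,0,0,0,0,0,20]]'
python3 -m creep '[[0,0,0,0,0,0,20],[0,0,0,0,0,0,20]]'
python3 -c "
from h import *
go(637,1,31.7,80.6)"
```

```text
clock: 31.85
tool_pos: [637.8, 2.8, 43.6]
eef_rot: [[0.001, 0.163, 0.987], [0.0, 0.987, -0.163], [-1.0, 0.0, 0.001]]
contact_force: [0.3, 0.6, -0.3]
width: 44.4
clock: 32.05
tool_pos: [637.8, 3.0, 43.8]
eef_rot: [[0.001, 0.163, 0.987], [0.0, 0.987, -0.163], [-1.0, 0.0, 0.001]]
contact_force: [0.3, 0.1, -2.0]
width: 44.6
pos [637.8   3.   43.8] jawang 80.62 F [ 0.3  0.1 -2. ] w 44.6 t 32.05
tilt [0.0014 0.0002 0.    ] tool shift [12.1 -2.1 -0.5] len 12.3
turn x rad 0.0003
```

```bash
python3 -m creep '[[0,0,0,3,-1,-0.5,20],[0,0,0,3,-1,0,20],[0,0,0,2,0,0,20],[0,0,0,1,0,0,20],[0,0,0,1,0,0,20],[0,0,0,1,0,0,20],[0,0,0,0.5,0,0,20],[0,0,0,0,0,0,20],[0,0,0,0,0,0,20]]'
```

```text
clock: 32.95
tool_pos: [636.6, 1.1, 31.7]
eef_rot: [[0.0, 0.163, 0.987], [0.0, 0.987, -0.163], [-1.0, 0.0, 0.0]]
contact_force: [-1.6, -0.7, 1.1]
width: 44.7
```

```bash
python3 -m creep '[[0,0,0,0.3,0,0,20],[0,0,0,0,0,0,20]]'
python3 -m creep '[[0,0,0,0,0,0,56],[0,0,0,0,0,0,60],[0,0,0,0,0,0,70],[0,0,0,0,0,0,85],[0,0,0,0,0,0,100],[0,0,0,0,0,0,100],[0,0,0,0,0,0,100],[0,0,0,0,0,0,100]]'
python3 -m creep '[[0,0,0,-5,0,0,100],[0,0,0,-10,0,0,100],[0,0,0,-20,0,0,100],[0,0,0,-25,0,0,100],[0,0,0,-28,0,0,100],[0,0,0,-28,0,0,100],[0,0,0,-25,0,0,100],[0,0,0,-18,0,0,100],[0,0,0,-10,0,0,100],[0,0,0,0,0,0,100]]'
python3 -m creep '[[0,0,0,0,0,0,100],[0,0,0,0,0,0,100]]'
python3 -c "
from h import *
snap('wrist','w9');go(447.5,-340.6,200,80.8)"
```

```text
clock: 33.15
tool_pos: [636.5, 1.1, 31.7]
eef_rot: [[0.0, 0.163, 0.987], [0.0, 0.987, -0.163], [-1.0, 0.0, 0.0]]
contact_force: [-2.2, -0.0, 6.4]
width: 44.6
clock: 33.95
tool_pos: [636.5, 1.1, 31.2]
eef_rot: [[0.0, 0.163, 0.987], [-0.0, 0.987, -0.163], [-1.0, -0.0, 0.0]]
contact_force: [0.1, -0.7, -1.0]
width: 85.4
clock: 34.95
tool_pos: [637.3, 1.0, 202.0]
eef_rot: [[0.003, 0.163, 0.987], [0.0, 0.987, -0.163], [-1.0, 0.001, 0.003]]
contact_force: [0.1, -0.0, -0.3]
width: 85.5
clock: 35.15
tool_pos: [635.8, 1.2, 199.1]
eef_rot: [[-0.002, 0.163, 0.987], [-0.0, 0.987, -0.163], [-1.0, -0.0, -0.002]]
contact_force: [0.7, -0.3, -0.4]
width: 85.1
pos [635.9   1.2 199.1] jawang 80.61 F [ 1.4 -0.8 -0.8] w 85.1 t 35.2
tilt [-0.0019 -0.0002  0.    ] tool shift [  -0.5 -367.9 -130.1] len 390.3
turn x rad -0.0033
```

View pics/w9.png

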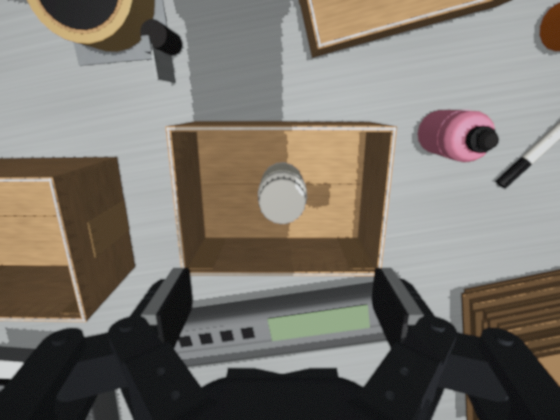

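The capsule bottle stands at (282,195), central in the mid carton. Now back to the dropper on the bench.

```bash
python3 -m creep '[[0,0,0,0,-15,-5,100],[0,0,0,0,-28,-10,100],[0,0,0,0,-32,-11.5,100],[0,0,0,0,-32,-11.5,100],[0,0,0,0,-32,-11.5,100],[0,0,0,0,-32,-11.5,100],[0,0,0,0,-32,-11.5,100],[0,0,0,0,-32,-11.5,100],[0,0,0,0,-32,-11.5,100],[0,0,0,0,-32,-11.5,100]]'
python3 -m creep '[[0,0,0,0,-30,-10.5,100],[0,0,0,0,-25,-9,100],[0,0,0,0,-12,-4,100],[0,0,0,0,-2,0,100],[0,0,0,0,0,0,100],[0,0,0,0,0,0,100],[0,0,0,0,0,0,100]]'
python3 -c "
from h import *
go(447.5,-340.6,27,80.6);snap('wrist','w10')
z=load('w10');C=cloud(z);dv=z['d']>0
m=dv&(C[...,2]<64)&(C[...,2]>50)&(np.hypot(C[...,0]-447,C[...,1]+341)<32);q=C[m];print(len(q),(q.max(0)+q.min(0))/2,np.ptp(q,axis=0))
"
```

```text
clock: 36.2
tool_pos: [480.0, -278.3, 199.9]
eef_rot: [[-0.001, 0.164, 0.986], [0.0, 0.986, -0.164], [-1.0, -0.0, -0.001]]
contact_force: [-0.3, 0.5, -0.2]
width: 85.3
clock: 36.9
tool_pos: [448.6, -339.3, 200.0]
eef_rot: [[-0.0, 0.161, 0.987], [0.001, 0.987, -0.161], [-1.0, 0.001, -0.0]]
contact_force: [-0.2, 1.0, -2.0]
width: 85.0
pos [ 448.6 -339.3  200. ] jawang 80.75 F [-0.2  1.  -2. ] w 85.0 t 36.9
tilt [-0.0001  0.0006  0.    ] tool shift [173.   -1.5  -0.9] len 173.0
turn x rad 0.0026
418 [ 446.35398005 -340.3563887    57.01384146] [44.6780963  45.20101893 13.96041429]
```

View pics/w10.png

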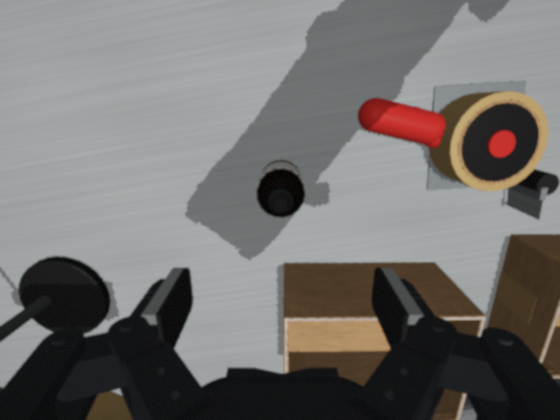

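The dropper stands upright at (281,190), inside the jaws' span. Descending.

```bash
python3 -m creep '[[0,0,0,10,-1.2,-1,100],[0,0,0,20,0,0,100],[0,0,0,25,0,0,100],[0,0,0,25,0,0,100],[0,0,0,25,0,0,100],[0,0,0,20,0,0,100],[0,0,0,12,0,0,100],[0,0,0,6,0,0,100],[0,0,0,0,0,0,100],[0,0,0,0,0,0,100]]'
python3 -m creep '[[0,0,0,0,0,0,100]]'
python3 -c "
from h import *
go(447,-340.5,27,80.3)"
```

```text
clock: 37.95
tool_pos: [446.9, -342.0, 57.8]
eef_rot: [[0.001, 0.163, 0.987], [-0.001, 0.987, -0.163], [-1.0, -0.0, 0.001]]
contact_force: [0.1, -0.3, 0.6]
width: 85.5
clock: 38.05
tool_pos: [447.1, -342.1, 58.1]
eef_rot: [[0.001, 0.163, 0.987], [-0.001, 0.987, -0.163], [-1.0, -0.001, 0.002]]
contact_force: [0.7, 0.7, 0.5]
width: 85.6
pos [ 447.1 -342.1   58.1] jawang 80.61 F [0.7 0.7 0.5] w 85.6 t 38.05
tilt [ 0.0014 -0.0008  0.    ] tool shift [31.1  1.6 -0.4] len 31.1
turn x rad 0.0054
```

```bash
python3 -m creep '[[0.003,0,0,8,1.2,0,100],[0,0,0,9,0,0,100],[0,0,0,8,0,0,100],[0,0,0,4,0,0,100],[0,0,0,0,0,0,100],[0,0,0,0,0,0,70],[0,0,0,0,0,0,60],[0,0,0,0,0,0,50],[0,0,0,0,0,0,40],[0,0,0,0,0,0,20]]'
python3 -m creep '[[0,0,0,0,0,0,20],[0,0,0,0,0,0,20],[0,0,0,0,0,0,20],[0,0,0,0,0,0,20]]'
```

```text
clock: 39.05
tool_pos: [447.0, -340.7, 28.8]
eef_rot: [[0.001, 0.166, 0.986], [-0.0, 0.986, -0.166], [-1.0, -0.0, 0.001]]
contact_force: [-0.7, 0.6, 6.0]
width: 44.9
clock: 39.45
tool_pos: [447.0, -340.6, 28.8]
eef_rot: [[0.001, 0.166, 0.986], [-0.0, 0.986, -0.166], [-1.0, -0.0, 0.001]]
contact_force: [-1.2, 1.1, 5.5]
width: 44.6
```

```bash
python3 -m creep '[[0,0,0,-4,0,0,20],[0,0,0,-8,0,0,20],[0,0,0,-15,0,0,20],[0,0,0,-22,0,0,20],[0,0,0,-25,0,0,20],[0,0,0,-25,0,0,20],[0,0,0,-25,0,0,20],[0,0,0,-20,0,0,20],[0,0,0,-12,0,0,20],[0,0,0,-4,0,0,20]]'
python3 -m creep '[[0,0,0,0,0,0,20],[0,0,0,0,0,0,20]]'
python3 -c "
from h import *
go(630.5,-273.5,188,80.4)"
```

```text
clock: 40.45
tool_pos: [447.1, -340.9, 190.0]
eef_rot: [[0.002, 0.166, 0.986], [-0.001, 0.986, -0.166], [-1.0, -0.001, 0.002]]
contact_force: [0.5, 0.3, -2.3]
width: 44.7
clock: 40.65
tool_pos: [446.3, -340.1, 187.4]
eef_rot: [[-0.001, 0.166, 0.986], [0.001, 0.986, -0.166], [-1.0, 0.001, -0.001]]
contact_force: [0.1, 0.1, -1.4]
width: 44.2
pos [ 446.3 -340.1  187.4] jawang 80.44 F [ 0.1  0.1 -1.4] w 44.2 t 40.65
tilt [-0.0012  0.0008  0.    ] tool shift [ -0.8  96.2 170.6] len 195.8
turn x rad 0.0008
```

```bash
python3 -m creep '[[0,0,0,0,5,9,20],[0,0,0,0,10,18,20],[0,0,0,0,13,23,20],[0,0,0,0,14,24,20],[0,0,0,0,14,24,20],[0,0,0,0,14,24,20],[0,0,0,0,12,22,20],[0,0,0,0,9,16,20],[0,0,0,0,5,8,20],[0,0,0,0,0,2,20]]'
python3 -m creep '[[0,0,0,0,0,0,20],[0,0,0,0,0,0,20],[0,0,0,0,0,0,20]]'
python3 -c "
from h import *
go(630.5,-273.5,188,80.4);snap('wrist','w11')"
```

```text
clock: 41.65
tool_pos: [632.0, -272.0, 187.1]
eef_rot: [[-0.001, 0.163, 0.987], [0.001, 0.987, -0.163], [-1.0, 0.001, -0.001]]
contact_force: [0.2, -0.7, -1.9]
width: 44.5
clock: 41.95
tool_pos: [629.5, -274.9, 188.5]
eef_rot: [[0.0, 0.168, 0.986], [-0.0, 0.986, -0.168], [-1.0, -0.0, 0.0]]
contact_force: [0.1, -0.8, -2.7]
width: 44.5
pos [ 629.5 -274.9  188.5] jawang 80.35 F [ 0.1 -0.8 -2.7] w 44.5 t 41.95
tilt [ 0.     -0.0001  0.    ] tool shift [0.5 1.5 0.8] len 1.8
turn x rad -0.0009
```

View pics/w11.png

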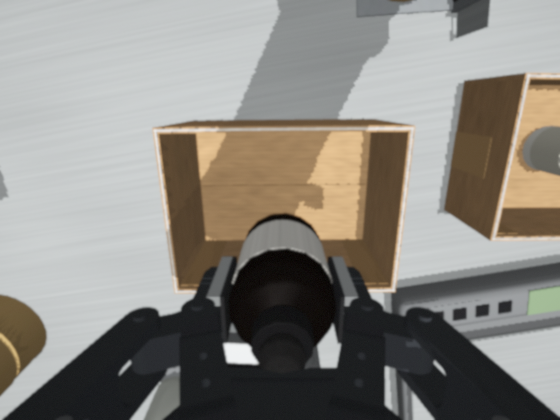

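```bash
python3 -m creep '[[0,0,0,10,1.5,0.7,20],[0,0,0,20,0,0,20],[0,0,0,25,0,0,20],[0,0,0,25,0,0,20],[0,0,0,22,0,0,20],[0,0,0,18,0,0,20],[0,0,0,12,0,0,20],[0,0,0,8,0,0,20],[0,0,0,3,0,0,20],[0,0,0,0,0,0,20]]'
python3 -m creep '[[0,0,0,0,0,0,20],[0,0,0,0,0,0,20]]'
python3 -c "
from h import *
go(630.5,-273.5,32.8,80.4)"
```

```text
clock: 43.0
tool_pos: [631.3, -272.8, 45.3]
eef_rot: [[0.0, 0.166, 0.986], [-0.0, 0.986, -0.166], [-1.0, -0.0, 0.0]]
contact_force: [-0.3, -0.0, -1.4]
width: 44.8
clock: 43.2
tool_pos: [631.7, -273.0, 46.0]
eef_rot: [[0.001, 0.166, 0.986], [-0.0, 0.986, -0.166], [-1.0, -0.0, 0.001]]
contact_force: [0.5, -0.5, -1.9]
width: 44.5
pos [ 631.7 -273.    46. ] jawang 80.44 F [ 0.5 -0.5 -1.9] w 44.5 t 43.2
tilt [ 0.0013 -0.0004  0.    ] tool shift [13.2 -0.7 -1.1] len 13.3
turn x rad 0.0006
```

```bash
python3 -m creep '[[0,0,0,4,0,-0.5,20],[0,0,0,3,0,0,20],[0,0,0,2,0,0,20],[0,0,0,1,0,0,20],[0,0,0,1,0,0,20],[0,0,0,1,0,0,20],[0,0,0,0.7,0,0,20],[0,0,0,0,0,0,20],[0,0,0,0,0,0,20],[0,0,0,0,0,0,20]]'
```

```text
clock: 44.2
tool_pos: [630.8, -272.7, 32.8]
eef_rot: [[0.0, 0.166, 0.986], [0.0, 0.986, -0.166], [-1.0, 0.0, 0.0]]
contact_force: [-2.1, 0.9, 4.4]
width: 45.0
```

Contact: the force went from about -2 to +4.4 N. Releasing.

```bash
python3 -m creep '[[0,0,0,0,0,0,56],[0,0,0,0,0,0,60],[0,0,0,0,0,0,70],[0,0,0,0,0,0,85],[0,0,0,0,0,0,100],[0,0,0,0,0,0,100],[0,0,0,0,0,0,100],[0,0,0,0,0,0,100]]'
python3 -m creep '[[0,0,0,-5,0,0,100],[0,0,0,-10,0,0,100],[0,0,0,-20,0,0,100],[0,0,0,-25,0,0,100],[0,0,0,-28,0,0,100],[0,0,0,-28,0,0,100],[0,0,0,-25,0,0,100],[0,0,0,-18,0,0,100],[0,0,0,-10,0,0,100],[0,0,0,0,0,0,100]]'
python3 -m creep '[[0,0,0,0,0,0,100],[0,0,0,0,0,0,100]]'
python3 -c "
from h import *
snap('wrist','w12');go(400,-200,230)
snap('scene','scene2')"
```

```text
clock: 45.0
tool_pos: [630.8, -272.7, 32.5]
eef_rot: [[0.0, 0.166, 0.986], [0.0, 0.986, -0.166], [-1.0, 0.0, 0.0]]
contact_force: [0.5, -0.4, 0.0]
width: 85.3
clock: 46.0
tool_pos: [631.4, -273.2, 203.4]
eef_rot: [[0.003, 0.166, 0.986], [-0.001, 0.986, -0.166], [-1.0, -0.0, 0.003]]
contact_force: [0.5, -0.3, 0.5]
width: 85.6
clock: 46.2
tool_pos: [630.2, -272.2, 200.3]
eef_rot: [[-0.002, 0.166, 0.986], [0.001, 0.986, -0.166], [-1.0, 0.0, -0.002]]
contact_force: [0.0, -0.6, 0.1]
width: 85.6
pos [ 630.2 -272.3  200.3] jawang 80.44 F [ 0.4 -0.1  0.7] w 85.2 t 46.25
tilt [-0.0018  0.0007  0.    ] tool shift [ -29.3   33.1 -239.1] len 243.1
```

View pics/w12.png

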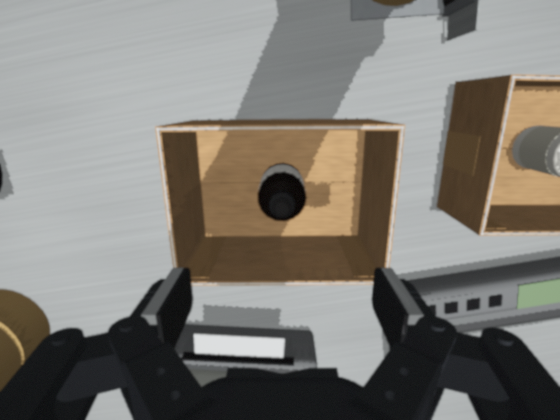

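View pics/scene2.png

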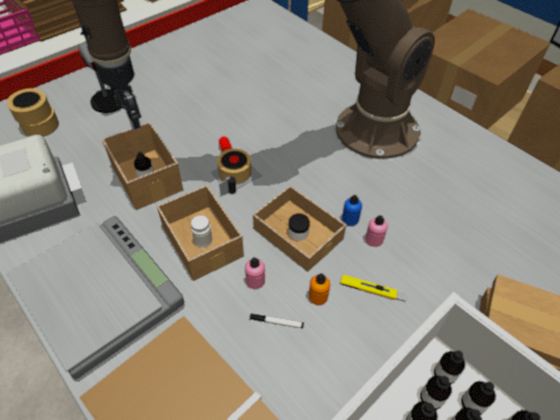

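All three products stand in their cartons; in the wrist view the dropper is at (282,193), central. I'll retract a little and do a numeric check.

```bash
python3 -m creep '[[0,0,0,-10,0,-10,100],[0,0,0,-15,0,-20,100],[0,0,0,-15,0,-25,100],[0,0,0,0,0,-25,100],[0,0,0,0,0,-25,100],[0,0,0,0,0,-25,100],[0,0,0,0,0,-20,100],[0,0,0,0,0,-10,100],[0,0,0,0,0,0,100],[0,0,0,0,0,0,100]]'
python3 -c "
from h import *
snap('top','top2');snap('scene','scene3')
B={'low':((442,136),58,48),'mid':((638,0),84,74),'tall':((631,-274),104,94)}
for t in('top0','top2','scene0','scene3'):
  z=load(t);C=cloud(z);dv=z['d']>0;hsv=cv2.cvtColor(z['p'],cv2.COLOR_RGB2HSV)
  for n,(c,h,ph) in B.items():
    r=np.hypot(C[...,0]-c[0],C[...,1]-c[1])
    m=dv&(abs(C[...,2]-h)<3.5)&(r<122)&(r>40)&(hsv[...,0]<25)
    k,l,s,ce=cv2.connectedComponentsWithStats(cv2.dilate(m.astype(np.uint8),np.ones((3,3))),connectivity=8);i=1+np.argmax(s[1:,4])
    rc=cv2.minAreaRect(C[(l==i)&m][:,:2].astype(np.float32))
    o=''
    if t in('top2','scene3'):
      mm=dv&(abs(C[...,2]-ph-4)<(3 if n!='tall' else 8))&(r<35); q=C[mm]; o=((q.max(0)+q.min(0))/2).round(1) if len(q) else 'none'
    print(t,n,np.round(rc[0],1),np.round(rc[1],0),round(rc[2],1),'prod',o)
"
```

```text
clock: 47.3
tool_pos: [473.8, -246.0, 241.9]
eef_rot: [[0.001, 0.166, 0.986], [-0.0, 0.986, -0.166], [-1.0, 0.0, 0.001]]
contact_force: [0.8, -0.1, 0.8]
width: 85.3
top0 low [441.4 135.2] [136. 186.] 5.6 prod 
top0 mid [637.8  -1.2] [186. 136.] 80.6 prod 
top0 tall [ 631.1 -274.6] [187. 139.] 80.1 prod 
top2 low [441.6 135.2] [136. 186.] 5.7 prod [440.4 135.3  52.1]
top2 mid [637.7  -1.3] [186. 136.] 80.7 prod [ 6.354e+02 -2.000e-01  7.810e+01]
top2 tall [ 630.9 -274.1] [187. 138.] 80.5 prod [ 629.8 -272.    95.4]
scene0 low [443.4 135.7] [138. 186.] 5.5 prod 
scene0 mid [ 6.399e+02 -3.000e-01] [190. 136.] 80.9 prod 
scene0 tall [ 631.6 -273.2] [193. 137.] 80.9 prod 
scene3 low [443.6 135.6] [139. 187.] 6.0 prod [444.2 136.4  52.1]
scene3 mid [6.402e+02 6.000e-01] [189. 136.] 80.8 prod [639.    0.9  78. ]
scene3 tall [ 631.9 -273.6] [194. 136.] 80.9 prod [ 633.4 -269.3   94.6]
```

View pics/top2.png

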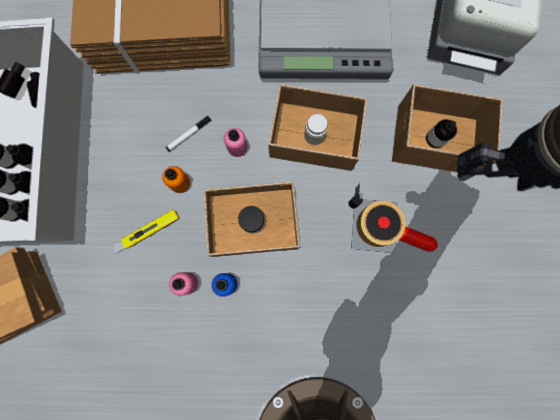

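The jar is at (252,219) in the low carton, the capsule bottle at (317,126) in the mid, and the dropper at (443,131) in the tall. All stand within about 2–4 mm of carton centre, the cartons are unmoved, and the bystanders and look-alikes are where they were. The robot is clear, so I'm handing in.

```bash
python3 -c "
from workcell import close_job
print(close_job())"
```

```text
the job is handed in; nothing more can be done
None
```

The three products are now in their right cartons, standing upright and close to the middle, and the job is handed in at about 47 s on the robot's clock. I stood the dropper on bare bench to the right, moved the jar to the lowest carton and the capsule bottle to the middle one. The dropper then went from the bench into the tallest.

**Placing:** every set-down ended in a light contact of about 4 to 6 N before release. Nothing was dropped or knocked over.

**Centring:** the last top and scene pictures put the jar about 1 mm from its carton's middle and the capsule bottle about 1 to 3 mm. The dropper is about 2 mm off by the top camera but 4 to 5 mm by the scene camera. Those two cameras disagree by 2 to 4 mm in x throughout.

**Left undisturbed:** the cartons measured within about 1 mm and 0.5° of where they started. By eye, the tape dispenser, marker, cutter and coloured look-alikes had not moved. The gripper was open and clear of everything at the end. No check failed.

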